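# Space the bars of a brass grille with a spacing gauge

## Task

Take the aluminium spacing gauge by its grip and use it to set the three unset brass bars of the grille at equal gaps, working one bar at a time from the end bar (bar0): straddle the next bar, draw it gently along the rods until the gauge's spacer jaw just comes up snug against the bar before it, ease off and step on to the next. Stop by feel: the bars already set, and the end bar, must stay where they are, bars are moved only with the gauge and never forced. Finish by standing the gauge upright on the bench, clear of the frame, and leave the other things on the bench undisturbed.

Things in the scene. Friction and masses are not known exactly. Their poses are not given: they have to be found in the camera images.
- frame: grille frame fixed to the bench: plywood board 200 (x) by 270 mm (y), 18 mm thick; wooden end blocks with inner faces at y = -112 and +112 mm, tops 44 mm above the bench; two 6 mm steel rods along y at x = -60 and +60 mm, 33 mm above the bench. Origin: centre of the board's underside. y runs along the row from bar0 to bar3, x along the bars. Yaw within 0.3 rad.
- bar0: end bar, nearest the -y end block, already in its right place. All four bars are alike: brass, 160 mm long (x), 12 mm thick (y), 24 mm tall, origin at the centre of the underside, 22 mm above the bench (top at 46 mm), axes as the frame's. Keep every push on a bar under 20 N.
- bar1: second bar, like bar0; starts 48 to 67 mm from it, centre to centre. Every bar slides on the rods along the frame's y only, with stiff friction: it takes about 3.5 N to move, and stays where it is left. When the bar being drawn comes up, through the gauge, against the bar before it, the pull rises from about 3.5 N towards 7 N; above that both bars move.
- bar2: third bar, like bar0; starts 43 to 66 mm from bar1, centre to centre
- bar3: last bar, like bar0; starts 44 to 66 mm from bar2, clear of the +y end block
- gauge: aluminium spacing gauge, 0.2 to 0.35 kg, standing on the bench: seen along x an upside-down U, 60 mm wide (x): spacer side at -y, thin lip at +y, between them a slot 24 mm wide (y = -5 to +19 mm, 18 mm deep) that goes over a bar, a bridge above (y = -23 to +27, z = 18 to 28 mm) and an upright grip. Origin: underside, mid x, 2 mm off mid y. Its yaw starts within 0.35 rad.
- gauge_grip (a point): the place to hold the gauge, 53 mm above its underside: middle of the upright grip block, 30 (x) by 20 mm (y), z = 28 to 73 mm, which stands over the spacer side (centre at y = -13 mm in the gauge's frame)
- gauge_lip (a point): middle of the underside of the thin lip, 60 by 8 mm (y = +19 to +27 mm in the gauge's frame), 18 mm tall. In use the gauge's y points along the frame's y, the bridge rides a few mm above the bar tops, and the lip's inner face draws the bar towards bar0 until the spacer jaw meets the bar before.
- gauge_leg (a point): underside of the gauge's inner leg (y = -11 to -5 mm). Beside it, at -y, sits the spacer jaw, a steel plate 60 by 8 by 18 mm, locked at a setting chosen for this job and not marked: its outer (-y) face lies between y = -14 and -24 mm in the gauge's frame, so the gauge leaves 21 to 31 mm clear between bars (33 to 43 mm centre to centre).
- vase: bystander: brass vase, 72 mm wide, 150 mm tall
- bowl: bystander: shallow brass bowl, 100 mm wide, 40 mm tall
- candlestick: bystander: dark candlestick, 80 mm wide, 100 mm tall
- hammer: bystander: hammer lying on the bench
- brush: bystander: brush lying on the bench
- collar: bystander: brass ring, 70 mm wide, 22 mm tall
- polish: bystander: plain tin, 60 mm wide, 110 mm tall
There are look-alikes about, which are no part of the job. Of the things that look like the gauge, take the one that is farthest from the robot's base at the start.

How it is judged:
By the outcome, as a careful person would: the job done as asked, in the order asked, and still so for the second after the job is handed in, with the robot touching nothing.
It also fails if it takes over 72 s, if anything falls off the work surface, if the arm or the gripper's body presses on something with over 40 N, if the wrist force passes 120 N, or if a joint passes its speed limit or range.

## Robot

A 6-joint arm with a two-finger parallel gripper is mounted at the origin on the work surface. World frame = base frame: x ahead of the robot, y to its left, z up, the work surface at z = 0. Lengths are in m, angles in rad, forces in N, time in s.
With the tool pointing down it reaches from about 0.325 to 0.9 m from the base axis. Payload 6.1 kg.
Tool frame: the origin (TCP) lies at the very end of the fingers, on their centre line; the grasp point (between the pads) lies 19 mm behind it; x points along the fingers, z is the direction in which the jaws open and shut, and the axes are right-handed (so a half turn about x gives the same grasp; the last joint's range is limited). The gripper opens to 87 mm and grips with 3 to 60 N. Pads are 19 mm wide; open, the fingers measure 117 mm over their backs; the gripper's body (75 mm by 190 mm) begins 51 mm behind the grasp point.
Start: joints at [-1.404, 0.22, 1.526, -0, 1.395, -0.126], TCP at [0.18, -0.598, 0.223] pointing down, gripper open.
Joint ranges: [-2.98, 2.98], [-0.91, 2.08], [0.09, 2.57], [-1.24, 4.39], [0.2, 2.65], [-2.68, 2.68]. Speed limits (rad/s): [2.57, 2.57, 3.01, 3.14, 3.14, 3.14].

## Interface

Orientations are given as [roll, pitch, yaw] about the fixed x, y, z axes, in that order (R = Rz(yaw) Ry(pitch) Rx(roll)).
In Python, from rig import sensors, read_camera, camera_model, order gives the robot as it stands.
- The arm moves only by the tool drive_tool, never from a script. Its argument "commands" is one flat list of numbers, 7 for each row, row after row: the opening, from 0 (shut) to 1 (fully open), then the shift along the tool's x, y, z in cm, then the turn, a rotation vector about the tool's x, y, z in rad. In form: [hand, tx, ty, tz, ax, ay, az, hand, tx, ty, tz, ax, ay, az, ...]. A call has exactly 10 rows; each row is the pose to reach, as a shift and turn from the pose commanded when the call began, along the tool's axes at that moment; what a row does not reach only later rows make up. A row lasts 1/8 s, in which the tool goes at most 62.5 mm and 10.7 degrees, less where a joint would pass 70% of its speed; a pose out of reach is approached as far as the arm can. A call with a gripper value outside its range is refused whole. The fingers move at their own pace and stop on an object; "grip_force" is the grip in N (left out, the last holds). Time passes only in rows, so rows that repeat a pose let the fingers close, or fill a call up. It gives the time, the measured TCP pose, the force and the opening at its end, in the units of the state.
- sensors.state(): the state, without advancing time (a new reading comes with each control period).
- read_camera(name): name is "scene" or "side" or "wrist"; returns (picture, depth): 480x640x3 uint8, blue, green, red; 480x640 float32, m along the optical axis (not along the pixel's ray), 0 where there is no reading.
- camera_model(name): a dict with "fx", "fy", "cx", "cy" (pixels), "k1" (the pictures are not rectified: a ray, as slopes to the right and down, at radius r is drawn at 1 + k1 r^2 times it, then the intrinsics apply), "R" (3x3) and "t" (3): a world point X has camera coordinates R X + t. Camera axes: x right, y down, z forward; pixel columns grow to the right and rows downward; lengths in m; the calibration is good to about 2 mm. A picture is of the moment at which its call begins: read the wrist's pose just before it. camera_model takes no time and is no camera call; for the wrist camera it gives the pose at the moment of the call.
- order.job_done(): hands the job in, once; it reports no verdict.
The state is a dict: "time": time; "q": joint angles; "dq": joint speeds; "joint_torque": joint torques, N m; "tool_pos": TCP position; "eef_rot": TCP orientation; "wrist_force": force on the tool from outside, world axes, zero at the start; "moment": the same for the moment, N m; "width": finger opening in m.
Only numpy, scipy, OpenCV 4.12 (cv2) and the standard library are available. Lean on these libraries where they do the work, as an engineer would, in place of code of your own. Each camera call takes 0.05 s, during which the arm holds its last target. There are 200 camera calls.

## Working session

There is one attempt and no reset: what is moved stays moved. The work goes in short steps, Python scripts to look and compute and a tool call to move; the robot and the scene stay as the last step left them, time stands still between calls to the robot, and variables do not carry over. Pictures are saved under pics/ and viewed, about 8 in all and at most 12, crops included, and the job is handed in when it is done.

Besides the shell and the picture viewer there is one more tool, called after "Emit:" as name(argument=value, ...), one argument or row to a line, values as JSON. drive_tool: Moves the arm, as the interface text tells. Its arguments: {"type":"object","properties":{"commands":{"type":"array"},"grip_force":{"type":"number"}},"required":["commands"]}

```bash
mkdir -p pics; ls; cat > h.py <<'E'
import numpy as np, cv2
from rig import sensors, read_camera, camera_model, order
from scipy.spatial.transform import Rotation as Ro
def cloud(name):
    m=camera_model(name); im,d=read_camera(name)
    v,u=np.mgrid[0:480,0:640].astype(float)
    K=np.array([[m['fx'],0,m['cx']],[0,m['fy'],m['cy']],[0,0,1]])
    p=cv2.undistortPoints(np.stack([u.ravel(),v.ravel()],1)[:,None],K,np.array([m['k1'],0,0,0,0.]))[:,0]
    p=p.reshape(480,640,2)
    C=np.dstack([p[...,0]*d,p[...,1]*d,d])
    W=(C-np.array(m['t']))@np.array(m['R'])
    W[d<=0]=np.nan
    return im,d,W
E
python3 - <<'E'
from h import *
s=sensors.state(); print(s)
for n in('scene','side'):
    im,d,W=cloud(n); np.savez(n,im=im,W=W); m=camera_model(n); print(n,-np.array(m['R']).T@m['t'])
    cv2.imwrite(f'pics/{n}0.png',im)
E
```

```text
pics
{'time': 0.0, 'q': array([-1.40409993e+00,  2.21218773e-01,  1.52757967e+00, -1.56788531e-05,
        1.39472050e+00, -1.26137294e-01]), 'dq': array([-6.33942375e-04,  1.29425812e-03, -2.33818422e-04, -7.29435799e-04,
       -6.22293330e-05,  1.37863641e-03]), 'joint_torque': array([ 2.02464063e-03, -4.94607997e+01, -3.87374496e+01,  6.98969141e-02,
        5.70662355e-02, -1.62787924e-04]), 'tool_pos': array([ 0.1802829 , -0.59779353,  0.22145846]), 'eef_rot': array([3.02346599, 1.56886997, 1.74550611]), 'wrist_force': array([ 0.06404967,  0.61830311, -0.51557851]), 'moment': array([ 0.06736639, -0.03562915, -0.02556966]), 'width': 0.08708994568410787}
scene [0.99387405 0.46078317 1.00119827]
side [0.33158607 0.87974858 1.11632195]
```

View pics/scene0.png

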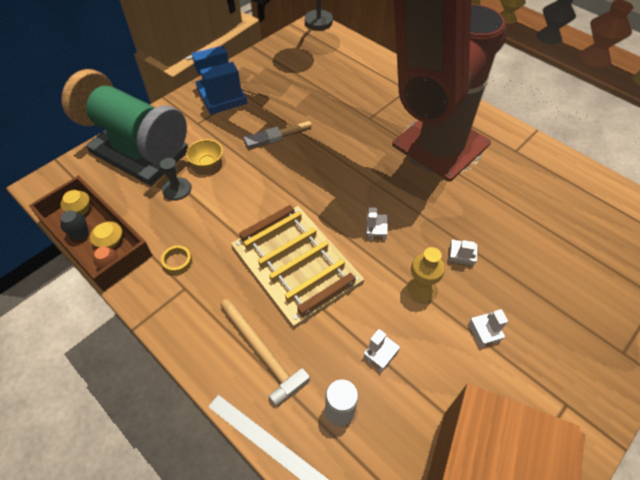

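View pics/side0.png

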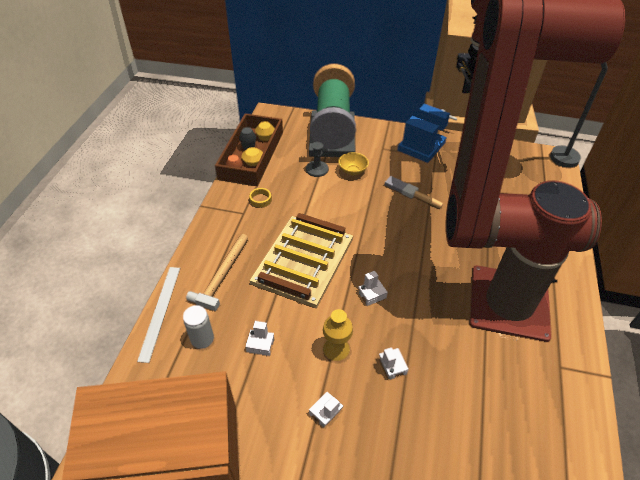

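```bash
python3 - <<'E'
from h import *
P=[];C=[]
for n in('scene','side'):
    z=np.load(n+'.npz'); P.append(z['W'].reshape(-1,3)); C.append(z['im'].reshape(-1,3))
cen={'A':(375,225),'B':(463,252),'C':(489,327),'D':(381,350)}
W=np.load('scene.npz')['W']
for k,(u,v) in cen.items():
    c=np.nanmean(W[v-3:v+4,u-3:u+4].reshape(-1,3),0)[:2]
    for i in range(2):
        q=P[i][(np.linalg.norm(P[i][:,:2]-c,axis=1)<.055)&(P[i][:,2]>.008)&(P[i][:,2]<.1)]
        t=q[q[:,2]>.06]; b=q[(q[:,2]<.034)&(q[:,2]>.022)]
        def r(x):
            (cx,cy),(w,h),a=cv2.minAreaRect((x[:,:2]*1000).astype(np.float32)); return [round(float(y),1) for y in (cx,cy,w,h,a)]
        print(k,i,len(q),'R',round(float(np.hypot(*c)),3),'zmax',q[:,2].max().round(3),'top',len(t),r(t),'bridge',len(b),r(b))
# orthographic map from both clouds around frame & D
lo=np.array([.25,-.2]); S=1000.
H=np.zeros((600,700)); I=np.zeros((600,700,3),np.uint8)
for p,c in zip(P,C):
    ok=np.isfinite(p[:,0])&(p[:,2]<.2); p=p[ok]; c=c[ok]; o=np.argsort(p[:,2]); p=p[o];c=c[o]
    ij=((p[:,:2]-lo)*S).astype(int); m=(ij[:,0]>=0)&(ij[:,0]<600)&(ij[:,1]>=0)&(ij[:,1]<700)
    I[ij[m,0],ij[m,1]]=c[m]
I=cv2.dilate(I,np.ones((3,3)))
cv2.imwrite('pics/map.png',I)
E
```

```text
A 0 505 R 0.382 zmax 0.077 top 110 [377.5, 53.2, 33.7, 19.8, 41.7] bridge 283 [366.9, 63.3, 63.0, 48.7, 39.7]
A 1 580 R 0.382 zmax 0.079 top 108 [373.6, 52.3, 30.2, 23.5, 40.2] bridge 303 [363.2, 64.3, 63.5, 50.0, 38.7]
B 0 553 R 0.409 zmax 0.078 top 141 [297.2, 272.1, 22.0, 28.9, 33.8] bridge 246 [283.3, 264.0, 51.3, 60.2, 31.3]
B 1 523 R 0.409 zmax 0.078 top 120 [294.9, 272.3, 21.2, 29.9, 35.0] bridge 294 [281.7, 264.0, 50.7, 60.8, 32.1]
C 0 918 R 0.586 zmax 0.078 top 178 [401.8, 423.4, 31.3, 22.3, 60.9] bridge 516 [415.2, 414.7, 62.2, 52.5, 61.5]
C 1 644 R 0.586 zmax 0.08 top 155 [399.0, 422.3, 30.6, 19.8, 61.8] bridge 382 [412.0, 414.1, 62.4, 51.7, 59.7]
D 0 814 R 0.676 zmax 0.078 top 165 [613.0, 268.4, 31.5, 20.5, 1.8] bridge 502 [612.9, 283.4, 60.1, 50.1, 3.2]
D 1 665 R 0.676 zmax 0.079 top 126 [610.8, 268.6, 30.1, 22.7, 6.2] bridge 384 [609.7, 284.1, 61.4, 52.0, 4.7]
```

View pics/map.png

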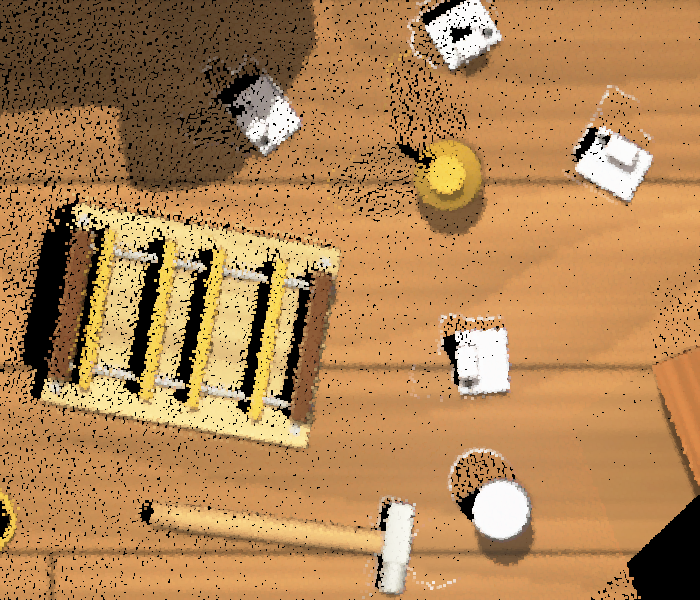

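```bash
cat >> h.py <<'E'
def Rt(): 
    return Ro.from_euler('xyz',sensors.state()['eef_rot']).as_matrix()
def tooldown(yaw,sgn):  # tool x down, tool z along sgn*(y axis of yaw)
    z=sgn*np.array([-np.sin(yaw),np.cos(yaw),0]); x=np.array([0,0,-1.]); return np.stack([x,np.cross(z,x),z],1)
def go(p,yaw,sgn):
    s=sensors.state(); R=Rt(); T=tooldown(yaw,sgn)
    print('shift cm',((R.T@(np.array(p)-s['tool_pos']))*100).round(2),'turn',Ro.from_matrix(R.T@T).as_rotvec().round(3))
def bars(P,lo=.041,hi=.05):
    # returns bar tops as rects
    p=P.reshape(-1,3); p=p[np.isfinite(p[:,0])&(p[:,2]>lo)&(p[:,2]<hi)]
    p=p[(p[:,0]>.4)&(p[:,0]<.75)&(p[:,1]>-.2)&(p[:,1]<.12)]
    return p
E
python3 - <<'E'
from h import *
print(Rt().round(3))
for n in('scene','side'):
    z=np.load(n+'.npz'); W=z['W'].reshape(-1,3); im=z['im'].reshape(-1,3).astype(int)
    k=np.isfinite(W[:,0])&(W[:,2]>.036)&(W[:,2]<.056)&(W[:,0]>.4)&(W[:,0]<.75)&(W[:,1]>-.25)&(W[:,1]<.15)&(im[:,2]-im[:,0]>70)&(im[:,1]>110)
    p=W[k]
    H=np.zeros((400,400),np.uint8); ij=((p[:,:2]-[.4,-.25])*1000).astype(int); H[ij[:,0].clip(0,399),ij[:,1].clip(0,399)]=255
    H=cv2.dilate(H,np.ones((5,5))); nl,L=cv2.connectedComponents(H)
    lab=L[ij[:,0].clip(0,399),ij[:,1].clip(0,399)]
    for l in range(1,nl):
        q=p[lab==l]
        if len(q)<80: continue
        (cx,cy),(w,h),a=cv2.minAreaRect((q[:,:2]*1000).astype(np.float32))
        c,v=q.mean(0),np.linalg.svd(q[:,:2]-q[:,:2].mean(0))[2][0]
        print(n,len(q),round(cx,1),round(cy,1),round(w,1),round(h,1),round(a,1),'z',np.median(q[:,2]).round(4),'pca',np.degrees(np.arctan(v[1]/v[0])).round(2),c.round(4))
T=lambda s:go((.612,.269,.20),np.radians(4),s)
T(1);T(-1)
E
```

```text
[[-0.     0.957  0.289]
 [ 0.002  0.289 -0.957]
 [-1.     0.    -0.002]]
scene 292 560.6 -102.8 17.8 159.3 79.3 z 0.0465 pca -10.25 [ 0.5619 -0.1018  0.0464]
scene 311 570.7 -41.0 15.2 160.3 79.3 z 0.0462 pca -10.03 [ 0.5736 -0.0405  0.0462]
scene 330 580.1 6.9 14.4 158.6 79.7 z 0.046 pca -10.27 [0.582  0.0068 0.046 ]
scene 357 590.4 69.4 18.5 159.7 82.3 z 0.0464 pca -10.03 [0.5928 0.0691 0.0463]
side 172 557.7 -103.3 18.7 161.9 80.0 z 0.047 pca -10.07 [ 0.5553 -0.1025  0.047 ]
side 188 568.9 -41.9 17.5 160.2 80.3 z 0.0469 pca -9.72 [ 0.568  -0.0412  0.0468]
side 196 577.5 5.4 18.6 160.5 80.5 z 0.0472 pca -10.07 [0.5767 0.0062 0.047 ]
side 213 588.4 68.0 15.9 160.0 80.3 z 0.0469 pca -9.95 [0.5862 0.0686 0.0467]
shift cm [  2.29  66.35 -70.53] turn [-2.919  0.    -0.003]
shift cm [  2.29  66.35 -70.53] turn [ 0.223 -0.002 -0.   ]
```

Emit:
drive_tool(
  commands=[1,2.3,66.3,-70.5,0.223,0,0,1,2.3,66.3,-70.5,0.223,0,0,1,2.3,66.3,-70.5,0.223,0,0,1,2.3,66.3,-70.5,0.223,0,0,1,2.3,66.3,-70.5,0.223,0,0,1,2.3,66.3,-70.5,0.223,0,0,1,2.3,66.3,-70.5,0.223,0,0,1,2.3,66.3,-70.5,0.223,0,0,1,2.3,66.3,-70.5,0.223,0,0,1,2.3,66.3,-70.5,0.223,0,0],
)

```text
time: 1.35
tool_pos: [0.4593, -0.037, 0.2076]
eef_rot: [0.868, 1.57, -0.633]
wrist_force: [0.8, -1.1, 0.3]
width: 0.0869
```

```bash
python3 - <<'E'
from h import *
go((.612,.269,.20),np.radians(4),-1); print(sensors.state())
E
```

```text
shift cm [  0.76  17.37 -29.46] turn [-0.  0. -0.]
{'time': 1.35, 'q': array([-2.51741915e-01, -1.72310655e-01,  1.95484816e+00, -1.65406761e-04,
        1.35865151e+00,  1.24928439e+00]), 'dq': array([ 1.11116174,  0.43476794, -0.35131664, -0.00239273, -0.09486783,
        1.10626359]), 'joint_torque': array([ -4.4078131 , -32.88526297, -35.69824219,   0.23193852,
         0.45812778,  -1.46090616]), 'tool_pos': array([ 0.45927513, -0.03702386,  0.20760701]), 'eef_rot': array([ 0.86822521,  1.5703615 , -0.6327663 ]), 'wrist_force': array([ 0.75755241, -1.1141526 ,  0.28738985]), 'moment': array([ 0.01482995, -0.02727665,  0.023723  ]), 'width': 0.08687887158762218}
```

Emit:
drive_tool(
  commands=[1,0.8,17.4,-29.5,0,0,0,1,0.8,17.4,-29.5,0,0,0,1,0.8,17.4,-29.5,0,0,0,1,0.8,17.4,-29.5,0,0,0,1,0.8,17.4,-29.5,0,0,0,1,0.8,17.4,-29.5,0,0,0,1,0.8,17.4,-29.5,0,0,0,1,0.8,17.4,-29.5,0,0,0,1,0.8,17.4,-29.5,0,0,0,1,0.8,17.4,-29.5,0,0,0],
)

```text
time: 2.6
tool_pos: [0.6118, 0.2664, 0.2001]
eef_rot: [1.593, 1.57, 0.091]
wrist_force: [0.2, 0.0, 0.3]
width: 0.0871
```

```bash
python3 - <<'E'
from h import *
print(sensors.state()['tool_pos'],sensors.state()['wrist_force'])
im,d,W=cloud('wrist'); cv2.imwrite('pics/w1.png',im); np.savez('w1',im=im,W=W)
p=W.reshape(-1,3);p=p[np.isfinite(p[:,0])]; c=np.array([.612,.28])
q=p[(np.linalg.norm(p[:,:2]-c,axis=1)<.055)&(p[:,2]>.008)&(p[:,2]<.1)]
for a,b in((.06,.085),(.022,.034),(.008,.02)):
    x=q[(q[:,2]>a)&(q[:,2]<b)]; print(len(x)); 
    if len(x)>5: print(cv2.minAreaRect((x[:,:2]*1000).astype(np.float32)),np.median(x[:,2]))
print(d[200:300:20,250:400:30])
E
```

```text
[0.61182084 0.26639452 0.2000788 ] [0.16912234 0.00605959 0.33666421]
935
((613.176025390625, 267.6699523925781), (30.2635498046875, 19.602628707885742), 3.633174419403076) 0.07273802667674302
2411
((612.22509765625, 282.9251403808594), (59.84475326538086, 50.065757751464844), 3.399099588394165) 0.027907311545602866
30
((641.5636596679688, 285.1083679199219), (0.8839693069458008, 47.85539245605469), 3.4289462566375732) 0.0152365253746134
[[0.36335686 0.33629635 0.3362675  0.36426777 0.36584798]
 [0.37001958 0.34125167 0.29575786 0.36968988 0.369706  ]
 [0.3751902  0.34523556 0.29880872 0.3752471  0.37571365]
 [0.38105306 0.3810968  0.38058418 0.38035393 0.38073885]
 [0.3855932  0.38584542 0.38587537 0.3868636  0.38579133]]
```

View pics/w1.png

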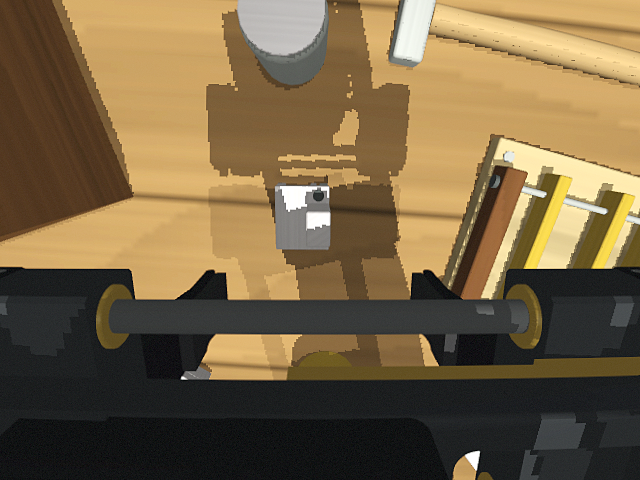

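Emit:
drive_tool(
  commands=[1,5,0.14,-0.13,0,0,0,1,10,0.14,-0.13,0,0,0,1,14,0.14,-0.13,0,0,0,1,16,0.14,-0.13,0,0,0,1,16.6,0.14,-0.13,0,0,0,1,16.6,0.14,-0.13,0,0,0,0,16.6,0.14,-0.13,0,0,0,0,16.6,0.14,-0.13,0,0,0,0,16.6,0.14,-0.13,0,0,0,0,16.6,0.14,-0.13,0,0,0],
  grip_force=40,
)

```text
time: 3.9
tool_pos: [0.6132, 0.2688, 0.034]
eef_rot: [1.827, 1.57, 0.326]
wrist_force: [0.4, -0.0, 0.5]
width: 0.0547
```

Emit:
drive_tool(
  commands=[0,0,0,0,0,0,0,0,0,0,0,0,0,0,0,0,0,0,0,0,0,0,0,0,0,0,0,0,0,0,0,0,0,0,0,0,0,0,0,0,0,0,0,-1,0,0,0,0,0,0,-4,0,0,0,0,0,0,-8,0,0,0,0,0,0,-10,0,0,0,0,0],
)

```text
time: 5.15
tool_pos: [0.6143, 0.2693, 0.1368]
eef_rot: [1.846, 1.567, 0.345]
wrist_force: [-0.3, -1.0, -3.0]
width: 0.0198
```

```bash
python3 - <<'E'
from h import *
s=sensors.state();print(s['tool_pos'],s['width'],s['wrist_force'],s['moment']);go((.5665,-.061,.12),np.radians(-10.1),-1)
E
```

```text
[0.61432116 0.26931351 0.13676339] 0.01976262857420292 [-0.25150295 -0.99586829 -3.04112995] [-0.02706682 -0.03691497 -0.01934536]
shift cm [ 1.62 -7.08 32.62] turn [ 0.246 -0.001 -0.003]
```

Emit:
drive_tool(
  commands=[0,0,-1.3,6,0.05,0,0,0,0,-2.6,12,0.1,0,0,0,0,-4,18,0.15,0,0,0,0.6,-5.2,24,0.2,0,0,0,1.2,-6.5,29,0.246,0,0,0,1.2,-7.1,32,0.246,0,0,0,1.2,-7.1,32.6,0.246,0,0,0,1.2,-7.1,32.6,0.246,0,0,0,1.2,-7.1,32.6,0.246,0,0,0,1.2,-7.1,32.6,0.246,0,0],
)

```text
time: 6.4
tool_pos: [0.5652, -0.0602, 0.1216]
eef_rot: [-2.76, 1.571, 1.778]
wrist_force: [-0.1, -0.1, -2.1]
width: 0.0196
```

```bash
cat >> h.py <<'E'
YAW=np.radians(-10.1); EX=np.array([np.cos(YAW),np.sin(YAW)]); EY=np.array([-np.sin(YAW),np.cos(YAW)])
O=np.array([.5595,-.103])   # bar0 centre, frame axes
def fr(p): p=np.atleast_2d(p)[:,:2]-O; return p@EX*1000,p@EY*1000   # mm
def rep(n,tag,band=(.042,.052),umin=-75,umax=75,col=True):
    im,d,W=cloud(n); cv2.imwrite(f'pics/{tag}.png',im); p=W.reshape(-1,3); c=im.reshape(-1,3).astype(int)
    k=np.isfinite(p[:,0])&(p[:,2]>band[0])&(p[:,2]<band[1])
    if col: k&=(c[:,2]-c[:,0]>60)&(c[:,1]>80)
    u,v=fr(p[k]); m=(u>umin)&(u<umax)&(v>-40)&(v<220); u,v=u[m],v[m]
    h,_=np.histogram(v,np.arange(-40,221,1)); on=cv2.dilate((h>3).astype(np.uint8).reshape(1,-1),np.ones((1,3)))[0]
    nl,L=cv2.connectedComponents(on.reshape(1,-1)); lab=L[0][(np.floor(v)+40).astype(int)]
    for l in range(1,nl):
        q=v[lab==l]; uu=u[lab==l]
        if len(q)>30:
            a,b=np.percentile(q,[2,98]); sl=np.polyfit(uu,q,1)[0]
            print(n,len(q),'v',a.round(1),b.round(1),'mid',((a+b)/2).round(1),'u',uu.min().round(),uu.max().round(),'slope',np.degrees(sl).round(2))
    return im,W
def st():
    s=sensors.state(); u,v=fr(s['tool_pos']); f=s['wrist_force']
    print('t',round(s['time'],2),'tool u,v,z',u.round(2),v.round(2),(s['tool_pos'][2]*1000).round(2),'F along v',(f[:2]@EY).round(2),'u',(f[:2]@EX).round(2),'z',f[2].round(2),'w',s['width'].round(4))
E
python3 - <<'E'
from h import *
st(); print(camera_model('wrist')['t'])
im,W=rep('wrist','w2'); 
E
```

```text
Traceback (most recent call last):
  File "h.py", line 44, in st
    print('t',round(s['time'],2),'tool u,v,z',u.round(2),v.round(2),(s['tool_pos'][2]*1000).round(2),'F along v',(f[:2]@EY).round(2),'u',(f[:2]@EX).round(2),'z',f[2].round(2),'w',s['width'].round(4))
                                                                                                                                                                                   ^^^^^^^^^^^^^^^^
AttributeError: 'float' object has no attribute 'round'
```

```bash
sed -i "s/s\['width'\].round(4)/round(s['width'],4)/" h.py
python3 - <<'E'
from h import *
st(); R=Rt(); print('tool z angle vs -EY deg', np.degrees(np.arctan2(R[:2,2]@EX,-(R[:2,2]@EY))).round(2))
im,W=rep('wrist','w2')
# gauge bottom/edges: all white points
p=W.reshape(-1,3);c=im.reshape(-1,3).astype(int)
k=np.isfinite(p[:,0])&(p[:,2]>.07)&(p[:,2]<.2); u,v=fr(p[k]); z=p[k][:,2]
m=(abs(u)<60)&(v>0)&(v<110)
for a in np.arange(.07,.17,.006):
    q=m&(z>=a)&(z<a+.006)
    if q.sum()>20: print(a.round(3),q.sum(),np.percentile(v[q],[1,99]).round(1),np.percentile(u[q],[1,99]).round(1))
E
```

```text
t 6.4 tool u,v,z [-1.9] [43.14] 121.64 F along v -0.16 u -0.06 z -2.08 w 0.0196
tool z angle vs -EY deg 0.1
wrist 1298 v -36.3 -18.0 mid -27.1 u -18.0 75.0 slope -6.03
wrist 2674 v -5.2 6.3 mid 0.5 u -37.0 75.0 slope -0.51
wrist 1796 v 57.1 68.7 mid 62.9 u 14.0 75.0 slope 0.28
wrist 2609 v 105.0 116.5 mid 110.7 u -17.0 75.0 slope -0.16
wrist 2961 v 167.9 179.7 mid 173.8 u -31.0 75.0 slope -0.31
wrist 3079 v 207.8 219.7 mid 213.8 u -74.0 74.0 slope 0.07
0.088 93 [35.8 83.1] [23.8 27.6]
0.094 111 [36.1 83.2] [24.6 27.5]
0.1 132 [35.9 83.4] [26.5 27.6]
0.106 204 [34.7 83.2] [26.9 27.6]
0.112 3934 [34.7 83.5] [-2.5 27.3]
0.118 631 [27.  61.6] [ 7.7 24.2]
0.124 364 [25.6 62.3] [ 7.7 12.5]
0.13 409 [25.7 62.4] [ 7.6 12.6]
0.136 455 [25.6 62.3] [ 7.6 12.6]
0.142 541 [25.3 62.9] [ 7.6 12.6]
0.148 550 [24.  64.2] [ 7.6 12.6]
0.154 493 [24.8 62.5] [-16.2  12.7]
0.16 1717 [34.1 53.9] [-15.9  12. ]
0.166 1002 [29.4 58.8] [-9.8  3.4]
```

View pics/w2.png

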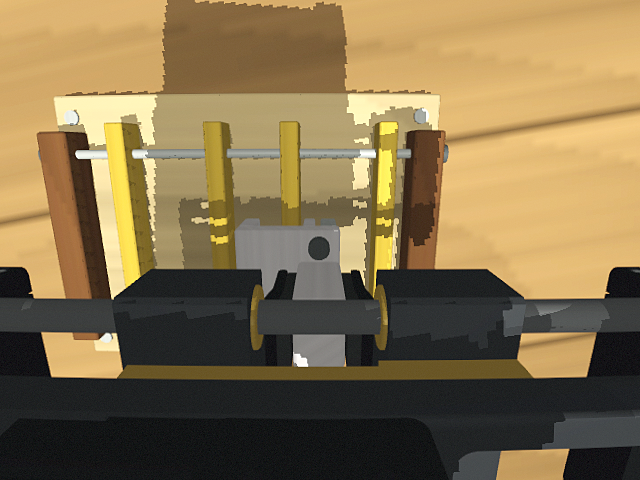

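Emit:
drive_tool(
  commands=[0,2.5,0,0,0,0,0,0,4.5,0,0,0,0,0,0,5.4,0,0,0,0,0,0,5.6,0,0,0,0,0,0,5.6,0,0.2,0,0,0,0,5.6,0,0.4,0,0,0,0,5.6,0,0.6,0,0,0,0,5.6,0,0.7,0,0,0,0,5.6,0,0.8,0,0,0,0,5.6,0,0.9,0,0,0],
)

```text
time: 7.7
tool_pos: [0.5639, -0.0701, 0.066]
eef_rot: [1.978, 1.57, 0.231]
wrist_force: [0.5, 2.9, -1.0]
width: 0.0199
```

```bash
python3 - <<'E'
from h import *
st();rep('wrist','w3');st()
E
```

```text
t 7.7 tool u,v,z [-1.46] [33.2] 65.99 F along v 2.98 u 0.02 z -1.0 w 0.0199
wrist 422 v -36.0 -17.5 mid -26.7 u 32.0 75.0 slope -9.59
wrist 3473 v -5.3 6.1 mid 0.4 u -13.0 75.0 slope -0.69
wrist 2376 v 54.5 65.8 mid 60.2 u 27.0 75.0 slope 0.08
wrist 3321 v 105.1 116.4 mid 110.8 u 3.0 75.0 slope -0.07
wrist 5337 v 167.8 179.6 mid 173.7 u -66.0 75.0 slope 0.03
t 7.75 tool u,v,z [-1.51] [33.02] 65.94 F along v 2.53 u 1.6 z -1.46 w 0.02
```

Emit:
drive_tool(
  commands=[0,0,0,0.18,0,0,0,0,0,0,0.36,0,0,0,0,0,0,0.54,0,0,0,0,0,0,0.72,0,0,0,0,0,0,0.9,0,0,0,0,0,0,1.08,0,0,0,0,0,0,1.26,0,0,0,0,0,0,1.42,0,0,0,0,0,0,1.54,0,0,0,0,0,0,1.62,0,0,0],
)

```text
time: 9.0
tool_pos: [0.5606, -0.0863, 0.0657]
eef_rot: [-2.716, 1.571, 1.82]
wrist_force: [2.3, 3.7, -3.0]
width: 0.0197
```

```bash
cat >> h.py <<'E'
def gap(W):
    "side profile of gauge below the bridge: jaw/lip outer v; raw edges"
    z0=sensors.state()['tool_pos'][2]-.034
    p=W.reshape(-1,3); p=p[np.isfinite(p[:,0])]; u,v=fr(p); z=p[:,2]
    ui=sensors.state(); ut=fr(ui['tool_pos'])[0][0]; vt=fr(ui['tool_pos'])[1][0]
    m=(abs(u-ut-29)<3.5)&(abs(v-vt)<60)&(z>z0+.002)&(z<z0+.017)&(v-vt>-15)
    b=(abs(u-ut-20)<12)&(z>z0+.024)&(z<z0+.031)&(abs(v-vt)<60)
    print('profile',m.sum(),np.percentile(v[m],[1,99]).round(1) if m.sum()>5 else '','bridge',np.percentile(v[b],[1,99]).round(1))
E
python3 - <<'E'
from h import *
st();im,W=rep('wrist','w4');st();gap(W)
E
```

```text
t 9.0 tool u,v,z [-1.82] [16.66] 65.66 F along v 4.0 u 1.6 z -2.96 w 0.0197
wrist 3390 v -34.7 -17.9 mid -26.3 u 2.0 75.0 slope -0.66
wrist 3430 v -5.2 6.0 mid 0.4 u -55.0 75.0 slope 0.09
wrist 2410 v 37.9 49.3 mid 43.6 u 27.0 75.0 slope -0.05
wrist 3493 v 105.0 116.5 mid 110.7 u -4.0 75.0 slope -0.69
wrist 4358 v 167.5 179.2 mid 173.4 u -66.0 75.0 slope 0.93
t 9.05 tool u,v,z [-1.8] [16.57] 65.68 F along v 3.19 u 1.48 z -2.87 w 0.0196
profile 627 [ 1.6 56.2] bridge [ 8.2 57.1]
```

Emit:
drive_tool(
  commands=[0,0,0,0.02,0,0,0,0,0,0,0.04,0,0,0,0,0,0,0.06,0,0,0,0,0,0,0.08,0,0,0,0,0,0,0.1,0,0,0,0,0,0,0.12,0,0,0,0,0,0,0.14,0,0,0,0,0,0,0.16,0,0,0,0,0,0,0.18,0,0,0,0,0,0,0.2,0,0,0],
)

```text
time: 10.3
tool_pos: [0.5603, -0.0882, 0.0657]
eef_rot: [-1.917, 1.571, 2.619]
wrist_force: [1.0, 3.0, -2.6]
width: 0.0196
```

```bash
python3 - <<'E'
from h import *
st();im,W=rep('wrist','w5');st();gap(W)
E
```

```text
t 10.3 tool u,v,z [-1.84] [14.73] 65.67 F along v 3.09 u 0.45 z -2.59 w 0.0196
wrist 3570 v -35.0 -18.0 mid -26.5 u 2.0 74.0 slope -0.14
wrist 3287 v -5.2 6.0 mid 0.4 u -56.0 75.0 slope 0.71
wrist 2409 v 36.0 47.4 mid 41.7 u 27.0 75.0 slope -0.06
wrist 3552 v 104.9 116.5 mid 110.7 u -6.0 75.0 slope -0.73
wrist 3880 v 167.5 179.2 mid 173.3 u -66.0 75.0 slope 0.86
t 10.35 tool u,v,z [-1.88] [14.7] 65.66 F along v 3.66 u 1.77 z -3.88 w 0.0199
profile 673 [-0.2 54.4] bridge [ 6.3 55.2]
```

Emit:
drive_tool(
  commands=[0,0,0,0.01,0,0,0,0,0,0,0.02,0,0,0,0,0,0,0.03,0,0,0,0,0,0,0.04,0,0,0,0,0,0,0.05,0,0,0,0,0,0,0.05,0,0,0,0,0,0,0.06,0,0,0,0,0,0,0.06,0,0,0,0,0,0,0.07,0,0,0,0,0,0,0.07,0,0,0],
)

```text
time: 11.6
tool_pos: [0.5601, -0.0887, 0.0656]
eef_rot: [-2.589, 1.571, 1.947]
wrist_force: [1.7, 3.6, -4.1]
width: 0.02
```

```bash
python3 - <<'E'
from h import *
st();im,W=rep('wrist','w6');st();gap(W)
E
```

```text
t 11.6 tool u,v,z [-1.88] [14.15] 65.64 F along v 3.87 u 1.04 z -4.13 w 0.02
wrist 3518 v -35.2 -18.2 mid -26.7 u 2.0 74.0 slope -0.3
wrist 3246 v -5.2 6.0 mid 0.4 u -55.0 75.0 slope 0.93
wrist 2404 v 35.5 46.8 mid 41.1 u 26.0 75.0 slope 0.04
wrist 3552 v 105.0 116.6 mid 110.8 u -6.0 75.0 slope -0.77
wrist 3744 v 167.5 178.9 mid 173.2 u -66.0 75.0 slope 0.82
t 11.65 tool u,v,z [-1.89] [14.13] 65.62 F along v 5.0 u 2.16 z -3.48 w 0.0198
profile 668 [-0.4 53.9] bridge [ 5.7 54.5]
```

```bash
cat >> h.py <<'E'
def feel(n=5,tag='x'):
    F=[]
    for i in range(n):
        if i==0: im,W=rep('wrist',tag); gap(W)
        else: read_camera('side')
        f=sensors.state()['wrist_force']; F.append([f[:2]@EY,f[:2]@EX,f[2]])
    F=np.array(F); print('F v,u,z',F.mean(0).round(2),'each v',F[:,0].round(1)); st()
E
python3 - <<'E'
from h import *
feel(5,'w7')
E
```

```text
wrist 3510 v -35.2 -18.2 mid -26.7 u 2.0 74.0 slope -0.24
wrist 3241 v -5.2 6.0 mid 0.4 u -56.0 75.0 slope 0.89
wrist 2403 v 35.5 46.8 mid 41.1 u 26.0 75.0 slope -0.0
wrist 3558 v 104.9 116.5 mid 110.7 u -6.0 75.0 slope -0.79
wrist 3731 v 167.6 179.1 mid 173.3 u -65.0 75.0 slope 0.87
profile 669 [-0.4 53.8] bridge [ 5.7 54.6]
F v,u,z [ 4.42  1.67 -3.79] each v [2.9 5.1 4.6 4.6 4.9]
t 11.9 tool u,v,z [-1.85] [14.15] 65.67 F along v 4.85 u 2.09 z -3.5 w 0.0198
```

Emit:
drive_tool(
  commands=[0,0,0,0.01,0,0,0,0,0,0,0.01,0,0,0,0,0,0,0.02,0,0,0,0,0,0,0.02,0,0,0,0,0,0,0.03,0,0,0,0,0,0,0.03,0,0,0,0,0,0,0.03,0,0,0,0,0,0,0.03,0,0,0,0,0,0,0.03,0,0,0,0,0,0,0.03,0,0,0],
)

```text
time: 13.15
tool_pos: [0.5601, -0.0888, 0.0656]
eef_rot: [-2.939, 1.57, 1.597]
wrist_force: [3.7, 5.1, -4.2]
width: 0.0196
```

```bash
python3 - <<'E'
from h import *
feel(5,'w8')
E
```

```text
wrist 3505 v -35.2 -18.2 mid -26.7 u 2.0 74.0 slope -0.29
wrist 3253 v -5.2 6.0 mid 0.4 u -56.0 75.0 slope 0.9
wrist 2412 v 35.4 46.8 mid 41.1 u 26.0 75.0 slope 0.03
wrist 3560 v 105.0 116.5 mid 110.7 u -6.0 75.0 slope -0.69
wrist 3751 v 167.5 179.0 mid 173.2 u -66.0 75.0 slope 0.85
profile 683 [-0.5 53.9] bridge [ 5.6 54.5]
F v,u,z [ 5.77  1.55 -3.91] each v [5.5 6.1 6.  5.5 5.7]
t 13.4 tool u,v,z [-1.87] [14.12] 65.65 F along v 5.75 u 1.39 z -3.97 w 0.0193
```

Emit:
drive_tool(
  commands=[0,0,0,-0.3,0,0,0,0,0,0,-0.7,0,0,0,0,-1.3,0,-0.7,0,0,0,0,-2.7,0,-0.7,0,0,0,0,-2.7,0,-4,0,0,0,0,-2.7,0,-7.6,0,0,0,0,-2.7,0,-7.6,0,0,0,0,-2.7,0,-7.6,0,0,0,0,-1.4,0,-7.6,0,0,0,0,-0.2,0,-7.6,0,0,0],
)

```text
time: 14.65
tool_pos: [0.573, -0.0151, 0.0666]
eef_rot: [-1.311, 1.57, -3.059]
wrist_force: [-0.6, 0.1, -2.9]
width: 0.0196
```

```bash
python3 - <<'E'
from h import *
feel(2,'w9')
E
```

```text
wrist 6230 v -35.5 -17.7 mid -26.6 u -65.0 75.0 slope 1.64
wrist 3422 v -5.0 6.5 mid 0.8 u -2.0 75.0 slope 0.35
wrist 3367 v 35.8 47.0 mid 41.4 u 2.0 75.0 slope 0.24
wrist 2370 v 105.4 116.6 mid 111.0 u 26.0 75.0 slope 0.14
wrist 3264 v 168.4 179.6 mid 174.0 u 2.0 75.0 slope -0.1
wrist 4662 v 208.2 219.8 mid 214.0 u -67.0 74.0 slope 0.14
profile 424 [ 81.7 128.9] bridge [ 80.4 129.3]
F v,u,z [ 0.12 -0.5  -4.31] each v [-0.5  0.7]
t 14.75 tool u,v,z [-3.8] [89.08] 64.98 F along v 0.72 u 0.04 z -4.08 w 0.0199
```

Emit:
drive_tool(
  commands=[0,0,0,0.2,0,0,0,0,0,0,0.35,0,0,0,0,0,0,0.45,0,0,0,0,0,0,0.55,0,0,0,0,0,0,0.7,0,0,0,0,0,0,0.9,0,0,0,0,0,0,1.1,0,0,0,0,0,0,1.3,0,0,0,0,0,0,1.5,0,0,0,0,0,0,1.7,0,0,0],
)

```text
time: 16.0
tool_pos: [0.5706, -0.0312, 0.0678]
eef_rot: [1.781, 1.57, 0.034]
wrist_force: [1.3, 3.8, -1.7]
width: 0.0198
```

Emit:
drive_tool(
  commands=[0,0,0,0.2,0,0,0,0,0,0,0.4,0,0,0,0,0,0,0.6,0,0,0,0,0,0,0.8,0,0,0,0,0,0,0.96,0,0,0,0,0,0,1.1,0,0,0,0,0,0,1.22,0,0,0,0,0,0,1.32,0,0,0,0,0,0,1.4,0,0,0,0,0,0,1.44,0,0,0],
)

```text
time: 17.25
tool_pos: [0.5679, -0.0453, 0.0677]
eef_rot: [-1.747, 1.571, 2.79]
wrist_force: [2.7, 3.0, -2.1]
width: 0.0197
```

```bash
python3 - <<'E'
from h import *
feel(5,'w10')
E
```

```text
wrist 3384 v -35.3 -21.5 mid -28.4 u -1.0 74.0 slope 1.33
wrist 3273 v -4.8 6.2 mid 0.7 u 2.0 75.0 slope 0.01
wrist 3380 v 35.6 46.8 mid 41.2 u -57.0 75.0 slope 0.01
wrist 2364 v 79.6 91.0 mid 85.3 u 26.0 75.0 slope -0.15
wrist 4533 v 168.0 179.6 mid 173.8 u -66.0 75.0 slope -1.18
wrist 4323 v 208.1 219.6 mid 213.8 u -67.0 75.0 slope 0.45
profile 631 [43.6 98.1] bridge [49.9 98.8]
F v,u,z [ 3.12  1.4  -1.91] each v [3.2 2.8 3.1 3.2 3.2]
t 17.5 tool u,v,z [-1.92] [58.26] 67.62 F along v 3.19 u 0.67 z -1.86 w 0.02
```

Emit:
drive_tool(
  commands=[0,0,0,0.04,0,0,0,0,0,0,0.08,0,0,0,0,0,0,0.12,0,0,0,0,0,0,0.16,0,0,0,0,0,0,0.19,0,0,0,0,0,0,0.22,0,0,0,0,0,0,0.24,0,0,0,0,0,0,0.26,0,0,0,0,0,0,0.27,0,0,0,0,0,0,0.27,0,0,0],
)

```text
time: 18.75
tool_pos: [0.5673, -0.0479, 0.0676]
eef_rot: [-1.427, 1.571, 3.109]
wrist_force: [1.7, 3.1, -3.6]
width: 0.0194
```

```bash
python3 - <<'E'
from h import *
feel(4,'w11')
E
```

```text
wrist 2714 v -35.5 -21.3 mid -28.4 u 0.0 74.0 slope 1.82
wrist 3305 v -4.8 6.3 mid 0.7 u 2.0 75.0 slope 0.06
wrist 3261 v 35.6 46.8 mid 41.2 u -57.0 75.0 slope 0.63
wrist 2374 v 76.9 88.3 mid 82.6 u 26.0 75.0 slope 0.0
wrist 4837 v 168.0 179.6 mid 173.8 u -66.0 75.0 slope -0.87
wrist 3905 v 208.0 219.6 mid 213.8 u -68.0 75.0 slope 0.97
profile 696 [41.  95.4] bridge [47.2 96. ]
F v,u,z [ 3.13  0.75 -3.34] each v [3.5 2.9 2.9 3.2]
t 18.95 tool u,v,z [-1.87] [55.61] 67.66 F along v 3.2 u 0.53 z -3.65 w 0.0195
```

Emit:
drive_tool(
  commands=[0,0,0,0.01,0,0,0,0,0,0,0.02,0,0,0,0,0,0,0.03,0,0,0,0,0,0,0.04,0,0,0,0,0,0,0.05,0,0,0,0,0,0,0.06,0,0,0,0,0,0,0.07,0,0,0,0,0,0,0.08,0,0,0,0,0,0,0.08,0,0,0,0,0,0,0.08,0,0,0],
)

```text
time: 20.2
tool_pos: [0.5672, -0.0486, 0.0676]
eef_rot: [-2.13, 1.57, 2.406]
wrist_force: [0.6, 3.2, -4.2]
width: 0.0198
```

```bash
python3 - <<'E'
from h import *
feel(4,'w12')
E
```

```text
wrist 2531 v -35.5 -21.2 mid -28.3 u 1.0 74.0 slope 2.07
wrist 3296 v -4.9 6.3 mid 0.7 u 2.0 75.0 slope 0.12
wrist 3215 v 35.5 46.8 mid 41.2 u -57.0 75.0 slope 0.89
wrist 2377 v 76.2 87.6 mid 81.9 u 26.0 75.0 slope -0.01
wrist 4927 v 168.0 179.7 mid 173.8 u -66.0 75.0 slope -0.78
wrist 3765 v 207.9 219.5 mid 213.7 u -68.0 75.0 slope 1.07
profile 701 [40.3 94.7] bridge [46.5 95.4]
F v,u,z [ 4.53  1.12 -4.52] each v [4.4 4.6 4.6 4.6]
t 20.4 tool u,v,z [-1.87] [54.92] 67.65 F along v 4.58 u 1.59 z -4.24 w 0.0197
```

Emit:
drive_tool(
  commands=[0,0,0,0.01,0,0,0,0,0,0,0.01,0,0,0,0,0,0,0.02,0,0,0,0,0,0,0.02,0,0,0,0,0,0,0.03,0,0,0,0,0,0,0.03,0,0,0,0,0,0,0.03,0,0,0,0,0,0,0.03,0,0,0,0,0,0,0.03,0,0,0,0,0,0,0.03,0,0,0],
)

```text
time: 21.65
tool_pos: [0.5673, -0.0486, 0.0676]
eef_rot: [-3.005, 1.57, 1.531]
wrist_force: [1.4, 5.3, -4.1]
width: 0.0198
```

```bash
python3 - <<'E'
from h import *
feel(4,'w13')
E
```

```text
wrist 2488 v -35.4 -21.3 mid -28.4 u 1.0 74.0 slope 1.97
wrist 3284 v -4.9 6.2 mid 0.7 u 2.0 75.0 slope 0.07
wrist 3199 v 35.5 46.8 mid 41.2 u -57.0 75.0 slope 0.89
wrist 2374 v 76.2 87.6 mid 81.9 u 26.0 75.0 slope 0.05
wrist 4893 v 168.0 179.7 mid 173.8 u -66.0 75.0 slope -0.76
wrist 3778 v 208.0 219.5 mid 213.8 u -67.0 75.0 slope 1.06
profile 699 [40.2 94.5] bridge [46.4 95.3]
F v,u,z [ 5.68  0.96 -4.52] each v [6.2 6.  5.  5.5]
t 21.85 tool u,v,z [-1.9] [54.87] 67.63 F along v 5.51 u 1.34 z -4.54 w 0.0194
```

Emit:
drive_tool(
  commands=[0,0,0,-0.3,0,0,0,0,0,0,-0.7,0,0,0,0,-1.2,0,-0.7,0,0,0,0,-2.4,0,-0.7,0,0,0,0,-2.4,0,-5,0,0,0,0,-2.4,0,-9.9,0,0,0,0,-2.4,0,-9.9,0,0,0,0,-2.4,0,-9.9,0,0,0,0,-1.2,0,-9.9,0,0,0,0,0,0,-9.9,0,0,0],
)

```text
time: 23.1
tool_pos: [0.5843, 0.0475, 0.0668]
eef_rot: [-1.101, 1.57, -2.849]
wrist_force: [-0.6, -0.1, -3.0]
width: 0.0195
```

```bash
python3 - <<'E'
from h import *
feel(2,'w14')
E
```

```text
wrist 208 v -22.1 -16.9 mid -19.5 u 3.0 27.0 slope 6.21
wrist 4716 v -4.7 6.7 mid 1.0 u -67.0 75.0 slope -0.23
wrist 4165 v 35.7 47.3 mid 41.5 u -57.0 75.0 slope 1.2
wrist 3257 v 76.6 87.9 mid 82.3 u 2.0 75.0 slope 0.05
wrist 2360 v 168.8 180.0 mid 174.4 u -55.0 75.0 slope 0.16
wrist 94 v 209.7 219.4 mid 214.6 u 2.0 6.0 slope -7.55
profile 619 [145.5 212. ] bridge [144. 193.]
F v,u,z [-0.22 -0.71 -3.88] each v [-0.7  0.2]
t 23.2 tool u,v,z [-3.71] [152.54] 65.0 F along v 0.25 u -0.65 z -3.23 w 0.0197
```

Emit:
drive_tool(
  commands=[0,0,0,0.2,0,0,0,0,0,0,0.35,0,0,0,0,0,0,0.5,0,0,0,0,0,0,0.6,0,0,0,0,0,0,0.75,0,0,0,0,0,0,1,0,0,0,0,0,0,1.25,0,0,0,0,0,0,1.5,0,0,0,0,0,0,1.75,0,0,0,0,0,0,2,0,0,0],
)

```text
time: 24.45
tool_pos: [0.5813, 0.0286, 0.0679]
eef_rot: [1.914, 1.57, 0.167]
wrist_force: [1.0, 3.0, -0.6]
width: 0.0194
```

Emit:
drive_tool(
  commands=[0,0,0,0.25,0,0,0,0,0,0,0.5,0,0,0,0,0,0,0.75,0,0,0,0,0,0,1,0,0,0,0,0,0,1.25,0,0,0,0,0,0,1.5,0,0,0,0,0,0,1.75,0,0,0,0,0,0,2,0,0,0,0,0,0,2.2,0,0,0,0,0,0,2.4,0,0,0],
)

```text
time: 25.7
tool_pos: [0.5769, 0.005, 0.0677]
eef_rot: [1.169, 1.571, -0.578]
wrist_force: [1.3, 3.2, -2.0]
width: 0.0195
```

```bash
python3 - <<'E'
from h import *
feel(2,'w15')
E
```

```text
wrist 6691 v -35.2 -17.9 mid -26.5 u -67.0 75.0 slope 0.1
wrist 3893 v -5.1 6.4 mid 0.7 u -53.0 75.0 slope 0.95
wrist 3239 v 35.9 47.1 mid 41.5 u 2.0 75.0 slope -0.03
wrist 3602 v 76.4 87.6 mid 82.0 u -13.0 75.0 slope -0.36
wrist 2357 v 130.7 142.0 mid 136.4 u 26.0 75.0 slope 0.05
wrist 629 v 212.1 220.0 mid 216.0 u -12.0 75.0 slope -1.47
profile 504 [102.3 149.3] bridge [101.  149.8]
F v,u,z [ 2.72  1.29 -2.26] each v [3.1 2.4]
t 25.8 tool u,v,z [-1.95] [109.17] 67.61 F along v 2.38 u 1.47 z -2.19 w 0.0194
```

Emit:
drive_tool(
  commands=[0,0,0,0.2,0,0,0,0,0,0,0.4,0,0,0,0,0,0,0.6,0,0,0,0,0,0,0.78,0,0,0,0,0,0,0.94,0,0,0,0,0,0,1.06,0,0,0,0,0,0,1.14,0,0,0,0,0,0,1.2,0,0,0,0,0,0,1.23,0,0,0,0,0,0,1.25,0,0,0],
)

```text
time: 27.05
tool_pos: [0.5746, -0.0071, 0.0676]
eef_rot: [-1.542, 1.57, 2.994]
wrist_force: [1.6, 2.3, -3.5]
width: 0.0201
```

```bash
python3 - <<'E'
from h import *
feel(4,'w16')
E
```

```text
wrist 6580 v -35.1 -17.9 mid -26.5 u -67.0 75.0 slope 0.49
wrist 3520 v -5.1 6.5 mid 0.7 u -7.0 75.0 slope 0.6
wrist 3293 v 35.9 47.0 mid 41.5 u 2.0 75.0 slope 0.07
wrist 3281 v 76.4 87.5 mid 82.0 u -57.0 75.0 slope 0.32
wrist 2367 v 118.4 129.7 mid 124.0 u 26.0 75.0 slope 0.0
wrist 4152 v 208.4 219.8 mid 214.1 u -67.0 74.0 slope -0.99
profile 662 [ 82.4 136.7] bridge [ 88.6 137.4]
F v,u,z [ 3.01  0.97 -3.84] each v [3.4 1.9 3.8 2.9]
t 27.25 tool u,v,z [-1.94] [97.04] 67.59 F along v 2.91 u 0.56 z -4.34 w 0.0198
```

Pitch is 42.0 and about 1.3 mm remains. I'll advance 1.1 mm.

Emit:
drive_tool(
  commands=[0,0,0,0.02,0,0,0,0,0,0,0.04,0,0,0,0,0,0,0.06,0,0,0,0,0,0,0.08,0,0,0,0,0,0,0.09,0,0,0,0,0,0,0.1,0,0,0,0,0,0,0.11,0,0,0,0,0,0,0.12,0,0,0,0,0,0,0.12,0,0,0,0,0,0,0.12,0,0,0],
)

```text
time: 28.5
tool_pos: [0.5744, -0.0083, 0.0676]
eef_rot: [-1.483, 1.57, 3.053]
wrist_force: [0.6, 3.1, -4.3]
width: 0.0199
```

```bash
python3 - <<'E'
from h import *
feel(4,'w17')
E
```

```text
wrist 6536 v -35.3 -17.9 mid -26.6 u -68.0 75.0 slope 0.71
wrist 3479 v -5.0 6.4 mid 0.7 u -6.0 75.0 slope 0.56
wrist 3282 v 35.9 47.0 mid 41.5 u 2.0 75.0 slope 0.22
wrist 3185 v 76.3 87.5 mid 81.9 u -57.0 75.0 slope 0.89
wrist 2362 v 117.2 128.5 mid 122.8 u 26.0 75.0 slope -0.0
wrist 4213 v 208.5 219.7 mid 214.1 u -67.0 74.0 slope -0.79
profile 700 [ 81.2 135.5] bridge [ 87.4 136.3]
F v,u,z [ 3.19  0.18 -4.97] each v [3.2 2.8 3.6 3.1]
t 28.7 tool u,v,z [-1.91] [95.81] 67.65 F along v 3.14 u -0.05 z -4.75 w 0.0196
```

Emit:
drive_tool(
  commands=[0,0,0,0.01,0,0,0,0,0,0,0.01,0,0,0,0,0,0,0.02,0,0,0,0,0,0,0.02,0,0,0,0,0,0,0.03,0,0,0,0,0,0,0.03,0,0,0,0,0,0,0.04,0,0,0,0,0,0,0.04,0,0,0,0,0,0,0.04,0,0,0,0,0,0,0.04,0,0,0],
)

```text
time: 29.95
tool_pos: [0.5744, -0.0085, 0.0676]
eef_rot: [-2.687, 1.57, 1.849]
wrist_force: [0.6, 5.6, -4.2]
width: 0.0197
```

```bash
python3 - <<'E'
from h import *
feel(5,'w18')
E
```

```text
wrist 6553 v -35.3 -17.9 mid -26.6 u -67.0 75.0 slope 0.74
wrist 3482 v -5.1 6.4 mid 0.7 u -6.0 75.0 slope 0.54
wrist 3289 v 35.9 47.0 mid 41.5 u 2.0 75.0 slope 0.12
wrist 3185 v 76.3 87.6 mid 81.9 u -57.0 75.0 slope 0.89
wrist 2373 v 117.1 128.4 mid 122.7 u 25.0 75.0 slope -0.12
wrist 4209 v 208.4 219.8 mid 214.1 u -67.0 74.0 slope -0.79
profile 687 [ 81.  135.2] bridge [ 87.2 136.1]
F v,u,z [ 5.36  0.32 -4.42] each v [5.2 6.1 4.6 5.8 5.2]
t 30.2 tool u,v,z [-1.9] [95.68] 67.66 F along v 5.18 u 0.23 z -4.63 w 0.0202
```

Emit:
drive_tool(
  commands=[0,0,0,-0.3,0,0,0,0,0,0,-0.7,0,0,0,0,-1.5,0,-0.7,0,0,0,0,-5.5,0,-0.7,0,0,0,0,-5.5,0,-6,0,0,0,0,-5.5,-0.5,-12,0,0,0,0,-5.5,-1,-18,0,0,0,0,-5.5,-1.2,-24,0,0,0,0,-5.5,-1.2,-29.1,0,0,0,0,-5.5,-1.2,-29.1,0,0,0],
)

```text
time: 31.45
tool_pos: [0.6139, 0.2838, 0.124]
eef_rot: [2.313, 1.568, 0.57]
wrist_force: [-0.5, -1.1, -3.5]
width: 0.0196
```

```bash
python3 - <<'E'
from h import *
st(); print(sensors.state()['tool_pos'], np.degrees(np.arcsin(Rt()[2,:])).round(2))
E
```

```text
t 31.45 tool u,v,z [-14.26] [390.34] 123.99 F along v -1.2 u -0.29 z -3.51 w 0.0196
[0.6139165  0.28379096 0.12398583] [-89.87   0.1   -0.09]
```

Emit:
drive_tool(
  commands=[0,3,0,0,0,0,0,0,6,0,0,0,0,0,0,8,0,0,0,0,0,0,8.5,0,0,0,0,0,0,8.5,0,0,0,0,0,0,8.5,0,0,0,0,0,0,8.5,0,0,0,0,0,0,8.5,0,0,0,0,0,0,8.5,0,0,0,0,0,0,8.5,0,0,0,0,0],
)

```text
time: 32.7
tool_pos: [0.6136, 0.2799, 0.0377]
eef_rot: [2.268, 1.571, 0.521]
wrist_force: [-0.1, -0.0, -3.3]
width: 0.0197
```

Emit:
drive_tool(
  commands=[0,0.1,0,0,0,0,0,0,0.2,0,0,0,0,0,0,0.25,0,0,0,0,0,0,0.3,0,0,0,0,0,0,0.33,0,0,0,0,0,0,0.35,0,0,0,0,0,0,0.37,0,0,0,0,0,0,0.38,0,0,0,0,0,0,0.38,0,0,0,0,0,0,0.38,0,0,0,0,0],
)

```text
time: 33.95
tool_pos: [0.6137, 0.2798, 0.0339]
eef_rot: [1.279, 1.571, -0.468]
wrist_force: [0.2, 0.0, -3.3]
width: 0.0201
```

Emit:
drive_tool(
  commands=[0,0.02,0,0,0,0,0,0,0.04,0,0,0,0,0,0,0.06,0,0,0,0,0,0,0.06,0,0,0,0,0,0,0.08,0,0,0,0,0,0,0.08,0,0,0,0,0,0,0.08,0,0,0,0,0,0,0.08,0,0,0,0,0,0,0.08,0,0,0,0,0,0,0.08,0,0,0,0,0],
)

```text
time: 35.2
tool_pos: [0.6137, 0.2799, 0.0336]
eef_rot: [1.465, 1.571, -0.282]
wrist_force: [-4.0, -1.8, 5.7]
width: 0.0197
```

```bash
python3 - <<'E'
from h import *
st();im,d,W=cloud('wrist'); p=W.reshape(-1,3);p=p[np.isfinite(p[:,0])]
t=sensors.state()['tool_pos']
for a,b in((.0,.022),(.022,.034),(.06,.08)):
    k=(abs(p[:,0]-t[0]-.005)<.05)&(abs(p[:,1]-t[1])<.06)&(p[:,2]>a)&(p[:,2]<b)
    print(k.sum(),np.median(p[k][:,2]) if k.sum() else '')
E
```

```text
t 35.2 tool u,v,z [-13.78] [386.45] 33.6 F along v -2.49 u -3.6 z 5.7 w 0.0197
8606 0.00043958568505299365
4420 0.027905774263441763
2804 0.07247981179932522
```

Emit:
drive_tool(
  commands=[0,-0.04,0,0,0,0,0,0.7,-0.05,0,0,0,0,0,0.7,-0.05,0,0,0,0,0,0.7,-0.05,0,0,0,0,0,0.7,-0.05,0,0,0,0,0,0.7,-0.05,0,0,0,0,0,0.7,-0.05,0,0,0,0,0,0.7,-0.05,0,0,0,0,0,0.7,-0.5,0,0,0,0,0,0.7,-2,0,0,0,0,0],
)

```text
time: 36.5
tool_pos: [0.6128, 0.2796, 0.0527]
eef_rot: [-1.08, 1.569, -2.827]
wrist_force: [0.5, 0.1, -0.8]
width: 0.0611
```

Emit:
drive_tool(
  commands=[0.7,-4,0,0,0,0,0,0.7,-9,0,0,0,0,0,0.7,-15,0,0,0,0,0,0.7,-19,-2,0,0,0,0,0.7,-21,-4,0,0,0,0,0.7,-21,-6,0,0,0,0,0.7,-21,-8,0,0,0,0,0.7,-21,-8,0,0,0,0,0.7,-21,-8,0,0,0,0,0.7,-21,-8,0,0,0,0],
)

```text
time: 37.75
tool_pos: [0.5355, 0.2937, 0.2633]
eef_rot: [1.765, 1.57, 0.017]
wrist_force: [-0.5, 0.3, -0.9]
width: 0.0605
```

```bash
python3 - <<'E'
from h import *
st(); im,W=rep('scene','s2'); rep('side','d2'); a=im
p=W.reshape(-1,3);p=p[np.isfinite(p[:,0])]
q=p[(abs(p[:,0]-.614)<.06)&(abs(p[:,1]-.29)<.06)&(p[:,2]>.005)&(p[:,2]<.1)]
for lo,hi in((.022,.034),(.06,.085)):
    x=q[(q[:,2]>lo)&(q[:,2]<hi)]; print(len(x),cv2.minAreaRect((x[:,:2]*1000).astype(np.float32)),np.median(x[:,2]).round(4))
E
```

```text
t 37.75 tool u,v,z [-93.15] [386.31] 263.27 F along v 0.23 u -0.55 z -0.85 w 0.0605
scene 308 v -35.2 -17.5 mid -26.3 u -74.0 74.0 slope -0.31
scene 291 v -5.3 7.9 mid 1.3 u -75.0 75.0 slope -0.19
scene 306 v 35.2 49.0 mid 42.1 u -74.0 74.0 slope 0.0
scene 310 v 76.6 89.2 mid 82.9 u -73.0 75.0 slope 0.06
scene 333 v 117.1 130.3 mid 123.7 u -74.0 74.0 slope 0.01
scene 284 v 208.2 219.6 mid 213.9 u -75.0 75.0 slope 0.09
side 183 v -36.6 -18.4 mid -27.5 u -74.0 67.0 slope -0.41
side 146 v -6.5 7.4 mid 0.5 u -75.0 46.0 slope -0.25
side 68 v 35.4 47.3 mid 41.3 u -75.0 -22.0 slope -1.84
side 51 v 79.2 89.4 mid 84.3 u -75.0 -26.0 slope -2.0
side 59 v 117.5 128.9 mid 123.2 u -74.0 -34.0 slope 1.59
side 68 v 208.3 219.9 mid 214.1 u -75.0 -24.0 slope -0.26
534 ((616.0068359375, 296.5379333496094), (50.29428482055664, 60.989540100097656), 79.22679138183594) 0.0285
175 ((614.2297973632812, 281.1058044433594), (20.52814292907715, 30.906597137451172), 77.94001007080078) 0.0729
```

View pics/s2.png

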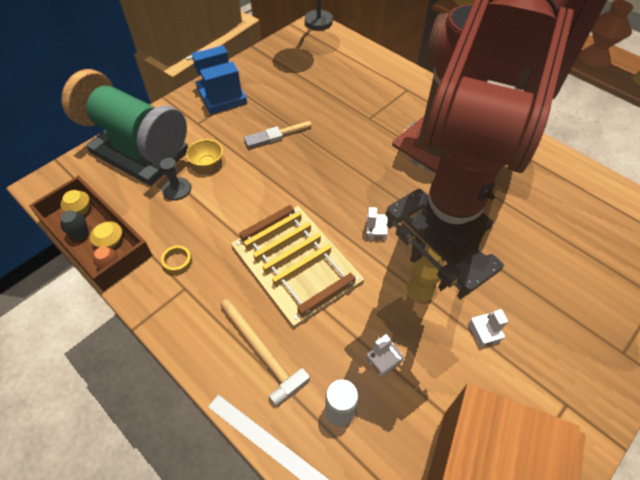

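The picture shows the four bars evenly spaced around (285,245) and the gauge upright at (385,355). Everything else on the bench is where it was.

```bash
python3 -c "
from h import *
print(order.job_done()); st()"
```

```text
the job is handed in; nothing more can be done
None
the job is handed in; nothing more can be done
```

The three bars are set at equal gaps and the gauge is standing upright on the bench. I handed the job in at about 38 s of the 72 s allowed; handing in gives no verdict.

- **Gauge:** I took the look-alike farthest from the robot's base, about 0.68 m away, by its grip.
- **Drawing the bars:** I drew bar1, bar2 and bar3 in that order. I stopped each when the pull rose from about 3–4 N to 5.8, 5.7 and 5.4 N, below the 7 N at which the bar before would move too.
- **Spacing:** The wrist camera read the spacings as 40.7, 40.7 and 40.8 mm, centre to centre. Bar0 and the bars already set did not shift while the next bar was drawn.
- **Final look:** The scene camera gave spacings of 40.8, 40.8 and 40.8 mm. The side camera disagreed (40.8, 43.0 and 38.9 mm). It saw only part of bars 1 to 3, on a few dozen points each, so I trust the wrist and scene readings.
- **Finish:** The gauge stands flat near where it started, clear of the frame, with its bridge top at 28 mm and grip top at 73 mm. It touched the bench with about 9 N. In the final picture the other things look undisturbed, but the arm hid the vase and one look-alike gauge. The gripper was touching nothing.

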